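# Pull the snug cap off the contact block with the C-shaped puller

## Robot

A 6-joint arm with a two-finger parallel gripper is mounted at the origin on a cart in front of the work surface, level with it; the furniture and walls round the work are solid. World frame = base frame: x ahead of the robot, y to its left, z up, the work surface at z = 0. Lengths are in m, angles in rad, forces in N, time in s.
With the tool pointing down it reaches from about 0.3 to 1 m from the base axis. Payload 5.1 kg.
Tool frame: the origin (TCP) lies at the very end of the fingers, on their centre line; the grasp point (between the pads) lies 19 mm behind it; z points along the fingers, y is the line along which they close (so a half turn about z gives the same grasp; the last joint's range is limited). The gripper opens to 95 mm and grips with 3 to 60 N. Pads are 20 mm wide; open, the fingers measure 119 mm over their backs; the gripper's body (75 mm by 180 mm) begins 59 mm behind the grasp point.
Start: joints at [-1.348, 0.124, 1.65, -0, 1.367, -0.083], TCP at [0.196, -0.62, 0.215] pointing down, gripper open.
Joint ranges: [-2.61, 2.61], [-1.02, 2.33], [0.03, 2.71], [-1.35, 4.49], [0.32, 2.68], [-2.91, 2.91]. Speed limits (rad/s): [2.57, 2.57, 3.14, 3.14, 3.14, 3.14].

## Interface

Orientations are given as a rotation vector (axis times angle).
In Python, from workcell import * gives the robot as it stands. Calls block until the motion is done:
- reach(position, orientation): joint-space move of the TCP to a pose.
- line_to(position, orientation=None, vel=0.15): straight line of the TCP; orientation=None keeps the orientation; vel is the mean speed in m/s.
- move_j(angles): joint-space move.
- gripper_to(opening, squeeze=None): finger opening in m; squeeze is the grip in N (None keeps the last); returns when the fingers have stopped.
- sleep(seconds).
- ik(position, orientation): joint angles nearest the present ones, or None.
- sense(): the state.
- grab_frame(name): name is "scene" or "side" or "wrist"; returns the picture (420x560x3 uint8, red, green, blue); there is no depth.
- calibration(name): a dict with "K" (3x3 intrinsics, pixels), "R" (3x3) and "t" (3): a world point X has camera coordinates R X + t; the wrist camera has in their place "T_tool_cam" (4x4, takes a point from camera to tool coordinates, whose origin is the TCP and whose axes are the flange's). Camera axes: x right, y down, z forward; pixel columns grow to the right and rows downward; lengths in m; the calibration is good to about 2 mm. A picture is of the moment at which its call begins: read the wrist's pose just before it. calibration takes no time and is no camera call.
A pose or a line that the arm cannot do raises MotionError and nothing moves.
- hand_in(): hands the job in; it is judged then, once.
The state is a dict: "clock": time; "joints": joint angles; "dq": joint speeds; "effort": joint torques, N m; "ee_pos": TCP position; "eef_rot": TCP orientation; "ft_force": force on the tool from outside, world axes, zero at the start; "moment": the same for the moment, N m; "finger_gap": finger opening in m; "finger_force": force on a finger pad.
Only numpy, scipy, OpenCV 4.12 (cv2) and the standard library are available. Lean on these libraries where they do the work, as an engineer would, in place of code of your own. Each camera call takes 0.05 s, during which the arm holds its last target. There are 200 camera calls.

## Task

Take the C-shaped puller from its stand, hook its fork under the flange of the black cap on the contact block and pull the cap straight up off its post. Set the cap down upright near the middle of the low grey rest plate, slide the fork out from under it, and hang the puller back on its stand. Never touch the cap with the gripper's fingers, and leave the glue bottle and the tape roll where they stand.

Things in the scene. Friction and masses are not known exactly. Their poses are not given: they have to be found in the camera images.
- puller: C-shaped puller, 0.34 kg, at rest on its stand. Origin: centre of its handle, a black bar x -68 to +56, 18 mm wide (y), 24 mm high (z -12 to +12): grip it across y at its middle from above. x points to the open fork tips, z up. The steel fork lies level straight under the handle. Its height is adjustable, tightly clamped at an unknown setting that is not reported: feel for it.
- puller_fork_mid (a point): point 99 mm under the handle's centre, fixed to the handle, same axes. Top of the tines: anywhere 14 mm above to 14 mm below it (unknown; find by touching a surface of known height). Fork x -46 to +34: two tines 5 mm thick, at y 22.5 to 32 on either side, joined by a bridge with its front face (throat) at x -22; upturned lip 1.5 mm high on the last 4 mm of each tine.
- puller_crossbar (a point): middle of the puller's steel crossbar, 62 mm behind the handle's centre and 7 mm below it; bar 10 mm thick, 66 mm long across the handle; its underside is level with the handle's. Before it, at x -49 to -35 from the handle's centre, a dark sleeve with the fork's shank (held against 80 N) goes down.
- stand_seat (a point): where the handle's centre belongs when the puller hangs on its stand, 138 mm above the worktop; x along the hung puller's x. Round the handle's middle there is free room for fingers on both sides.
- stand: dark steel stand, fixed; origin on the worktop under stand_seat, same axes. Two rear posts (x -62, y +-25) carry the crossbar, a front post (x 50) the handle's front end, at 126 mm height. Cheeks 9 mm high round the seats leave 3 to 4 mm play each way. The fork hangs free between the posts; lift or lower the puller straight, some 130 mm.
- block: contact block, fixed: aluminium, x -64 to +50, y -50 to +50, flat deck 40 mm high; origin on the worktop under the middle of its post, z up. Grey guard walls 22 mm high stand on the deck along both sides (y 44 to 50, x -30 to +50) and the back (x 44 to 50). Open side: -x, so the fork goes in along the block's +x.
- cap: black round cap, 34 mm high, on the deck over the block's post. Origin: centre of its underside. Skirt 38 mm diameter z 0 to 10, flange 68 mm diameter z 10 to 16, crown 40 mm above: a 10 mm gap between deck and flange. Sprung plungers hold it with 8 to 20 N; free of the post 27 mm up, it then rides on the tines by its flange. 0.04 to 0.09 kg.
- rest_plate: low grey square plate, 120 x 120 x 12 mm, flat, fixed to the worktop; origin: centre of its underside. With the cap standing on it there is again a 10 mm gap under the flange, open all round.
- glue_bottle: yellow glue bottle with a dark cap, 34 mm in diameter, 89 mm high, a bystander; origin: centre of its underside.
- tape_roll: amber tape roll lying flat, 66 mm in diameter, 19 mm high, a bystander; origin: centre of its underside.

How it is judged:
By the outcome, as a careful person would: the job done as asked, in the order asked, and still so for the second after the job is handed in, with the robot touching nothing.
It also fails if it takes over 58 s, if anything falls off the work surface, if the arm or the gripper's body presses on something with over 40 N, if the wrist force passes 120 N, or if a joint passes its speed limit or range.

## Working session

There is one attempt and no reset: what is moved stays moved. The work goes in short steps, each a Python script; the robot and the scene stay as the last script left them, time stands still between calls to the robot, and variables do not carry over. Pictures are saved under pics/ and viewed, at most 10 in all, crops included, and the job is handed in when it is done.

```bash
ls; mkdir -p pics; python3 - <<'E'
from workcell import *
import cv2,numpy as np
for n in ["scene","side","wrist"]:
    f=grab_frame(n); cv2.imwrite(f"pics/{n}0.png",f[:,:,::-1]); c=calibration(n); print(n,{k:np.round(v,4).tolist() for k,v in c.items()})
s=sense(); print(s)
a=cv2.imread("pics/scene0.png")
E
```

```text
pics
scene {'K': [[433.0614, 0.0, 275.3174], [0.0, 433.0614, 212.9303], [0.0, 0.0, 1.0]], 'R': [[0.8497, -0.5266, -0.0271], [-0.2324, -0.3278, -0.9157], [0.4733, 0.7844, -0.4009]], 't': [-0.5273, 0.1575, 0.901]}
side {'K': [[452.2365, 0.0, 286.4311], [0.0, 452.2365, 211.0256], [0.0, 0.0, 1.0]], 'R': [[-0.9988, 0.044, 0.0215], [0.0029, 0.4913, -0.871], [-0.0489, -0.8699, -0.4909]], 't': [0.5132, 0.1892, 1.0347]}
wrist {'K': [[337.9561, 0.0, 280.381], [0.0, 337.9561, 202.9035], [0.0, 0.0, 1.0]], 'T_tool_cam': [[-0.0009, -0.9695, -0.2449, 0.0681], [1.0, -0.0007, -0.0007, -0.0001], [0.0005, -0.2449, 0.9695, -0.1706], [0.0, 0.0, 0.0, 1.0]]}
{'clock': 0.15, 'joints': array([-1.34762129e+00,  1.24411745e-01,  1.65135239e+00,  6.14402875e-06,
        1.36750666e+00, -8.26302359e-02]), 'dq': array([ 0.00072072, -0.00218259, -0.00499049, -0.00088924, -0.00044942,
        0.00033125]), 'effort': array([ 1.21638168e-03, -4.18191969e+01, -3.60471582e+01,  7.75268069e-02,
        4.69006598e-02, -1.04887738e-04]), 'ee_pos': array([ 0.19553406, -0.61936848,  0.21363757]), 'eef_rot': array([-3.10328556e+00, -4.78231295e-01,  1.75566198e-04]), 'ft_force': array([-0.165819  , -0.16704891, -0.06665856]), 'moment': array([-0.0295035 , -0.05034835, -0.05574137]), 'finger_force': 0.0, 'finger_gap': 0.09501088566738357}
```

View pics/scene0.png

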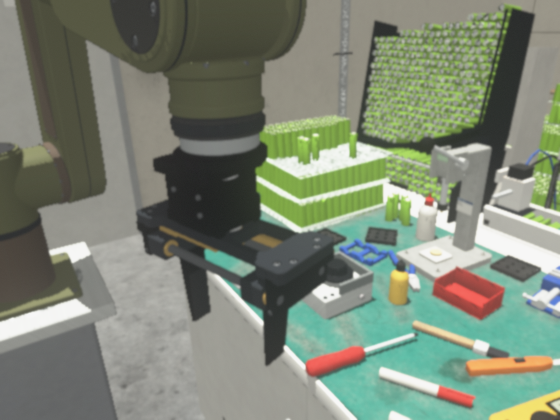

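View pics/side0.png

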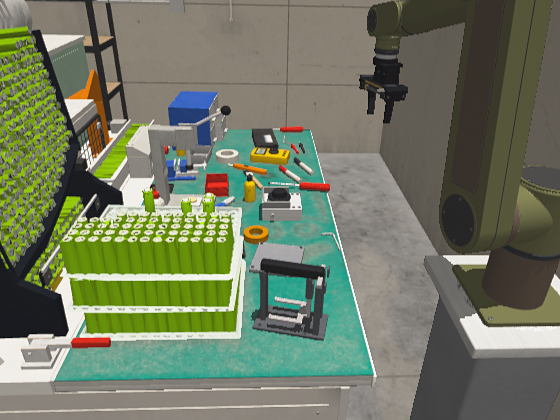

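The side view shows the puller on its stand at about (290,290), the rest plate at (278,258) behind it, the tape roll at (256,234), the block with the cap at (282,203) and the glue bottle at (250,189). In the scene view the arm hides most of this. Next I get rough positions and look from above.

```bash
cat > h.py <<'E'
from workcell import *
import cv2,numpy as np
from scipy.spatial.transform import Rotation as Ro
def campose(name,s=None):
    c=calibration(name)
    if name=="wrist":
        s=s or sense(); R=Ro.from_rotvec(s["eef_rot"]).as_matrix(); T=np.array(c["T_tool_cam"])
        return np.array(c["K"]),R@T[:3,:3],R@T[:3,3]+s["ee_pos"]
    R=np.array(c["R"]);return np.array(c["K"]),R.T,-R.T@np.array(c["t"])
def ray(P,uv,z):
    K,R,o=P; d=R@np.linalg.inv(K)@np.array([uv[0],uv[1],1.]); return o+d*(z-o[2])/d[2]
def proj(P,X):
    K,R,o=P; p=K@(R.T@(np.asarray(X)-o)); return p[:2]/p[2]
def down(yaw): # tool z down, tool x at heading yaw
    c,s=np.cos(yaw),np.sin(yaw)
    return Ro.from_matrix(np.array([[c,s,0],[s,-c,0],[0,0,-1.]])).as_rotvec()
E
python3 - <<'E'
from h import *
P=campose("side")
for n,uv,z in [("handle L",(264,266),.15),("handle R",(326,271),.15),("base",(290,325),0),("plate",(278,258),.012),("tape",(256,234),.019),("cap",(281,192),.074),("blockL",(264,207),.04),("blockR",(301,207),.04),("glue",(250,200),0),("edge1",(310,130),0),("edge2",(375,378),0)]: print(n,ray(P,uv,z).round(3))
s=sense();R=Ro.from_rotvec(s["eef_rot"]).as_matrix();print(R.round(2))
for p in [(.5,.0,.45),(.5,.2,.45),(.5,-.2,.45)]:
  for y in (0,np.pi/2,-np.pi/2,np.pi): q=ik(p,down(y)); print(p,y,None if q is None else np.round(q,2))
E
```

```text
handle L [0.563 0.089 0.15 ]
handle R [0.448 0.107 0.15 ]
base [0.51 0.09 0.  ]
plate [ 0.529 -0.131  0.012]
tape [ 0.585 -0.231  0.019]
cap [ 0.515 -0.368  0.074]
blockL [ 0.563 -0.341  0.04 ]
blockR [ 0.458 -0.34   0.04 ]
glue [ 0.607 -0.458  0.   ]
edge1 [ 0.361 -1.11   0.   ]
edge2 [0.363 0.228 0.   ]
[[ 0.95  0.3  -0.  ]
 [ 0.3  -0.95  0.  ]
 [ 0.   -0.   -1.  ]]
(0.5, 0.0, 0.45) 0 [-0.11 -0.25  1.62 -0.    1.77  1.46]
(0.5, 0.0, 0.45) 1.5707963267948966 [-0.11 -0.25  1.62 -0.    1.77 -0.11]
(0.5, 0.0, 0.45) -1.5707963267948966 None
(0.5, 0.0, 0.45) 3.141592653589793 [-0.11 -0.25  1.62  0.    1.77 -1.68]
(0.5, 0.2, 0.45) 0 [ 0.28 -0.17  1.55 -0.    1.76  1.85]
(0.5, 0.2, 0.45) 1.5707963267948966 [ 0.28 -0.17  1.55 -0.    1.76  0.28]
(0.5, 0.2, 0.45) -1.5707963267948966 [ 0.28 -0.17  1.55 -0.    1.76 -2.86]
(0.5, 0.2, 0.45) 3.141592653589793 [ 0.28 -0.17  1.55 -0.    1.76 -1.29]
(0.5, -0.2, 0.45) 0 [-0.48 -0.17  1.55 -0.    1.76  1.09]
(0.5, -0.2, 0.45) 1.5707963267948966 [-0.48 -0.17  1.55 -0.    1.76 -0.48]
(0.5, -0.2, 0.45) -1.5707963267948966 [-0.48 -0.17  1.55 -0.    1.76  2.66]
(0.5, -0.2, 0.45) 3.141592653589793 [-0.48 -0.17  1.55  0.    1.76 -2.05]
```

```bash
python3 - <<'E'
from h import *
import pickle
D={}
def shot(n,p):
    line=reach(p,down(0)); s=sense(); f=grab_frame("wrist"); cv2.imwrite(f"pics/{n}.png",f[:,:,::-1]); D[n]=campose("wrist",s); print(n,s["clock"],s["ee_pos"])
shot("w1",(.46,-.33,.33)); shot("w2",(.46,-.02,.36))
f=grab_frame("side"); cv2.imwrite("pics/side1.png",f[:,:,::-1])
pickle.dump(D,open("poses.pkl","wb"))
E
```

```text
w1 1.6667 [ 0.45954454 -0.33051523  0.3294493 ]
w2 2.9083 [ 0.46013856 -0.02077929  0.35972251]
```

View pics/w1.png

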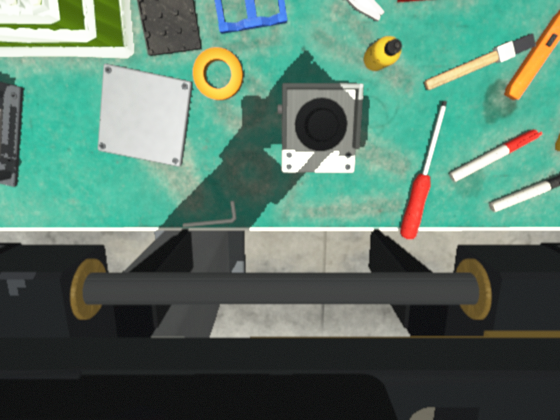

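View pics/w2.png

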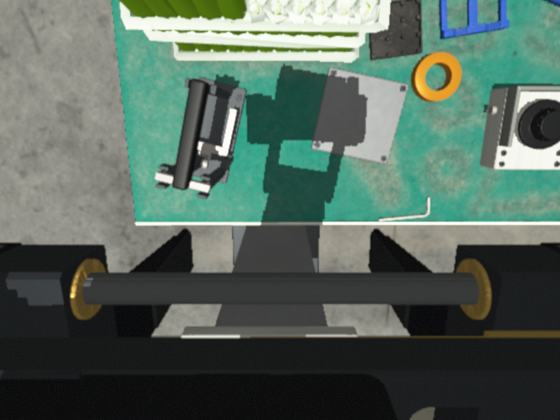

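w1, seen from above (up is +x, right is −y), shows:
- **Plate:** corners (105,65), (190,80), (178,165), (99,147).
- **Tape roll:** (218,73).
- **Block:** (322,127), with the cap at (321,123) and the open side facing −x (down in the picture).
- **Glue bottle:** (383,52).

w2 shows the puller's handle running from (184,185), the rear with the crossbar, to (200,85) at the front.

Next come close-ups of the block and the stand.

```bash
python3 - <<'E'
from h import *
import pickle
D=pickle.load(open("poses.pkl","rb"))
P=D["w2"]; a,b=ray(P,(184,185),.15),ray(P,(200,82),.15); print("handle",a,b,"yaw",np.arctan2(*(b-a)[1::-1]))
im=cv2.imread("pics/w1.png"); P=D["w1"]
hsv=cv2.cvtColor(im,cv2.COLOR_BGR2HSV)
m=((hsv[...,1]<50)&(hsv[...,2]>110)).astype(np.uint8)*255; m[:,:97]=0; m[180:]=0; m[:,195:]=0
c=max(cv2.findContours(m,0,1)[0],key=cv2.contourArea); r=cv2.minAreaRect(c); print("plate",r,ray(P,r[0],.012),[ray(P,q,.012).round(4).tolist() for q in cv2.boxPoints(r)])
m=((hsv[...,0]<35)&(hsv[...,1]>120)&(hsv[...,2]>100)).astype(np.uint8)*255; m[180:]=0;m[:,410:]=0
for c in cv2.findContours(m,0,1)[0]:
    if cv2.contourArea(c)>150: (u,r)=cv2.minEnclosingCircle(c); print("yellow",u,r,ray(P,u,.019))
c0=ray(P,(321,123),.074); print("cap",c0)
def shot(n,p):
    reach(p,down(0)); sleep(.15); s=sense(); f=grab_frame("wrist"); cv2.imwrite(f"pics/{n}.png",f[:,:,::-1]); D[n]=campose("wrist",s); print(n,s["clock"])
m_=(a+b)/2
shot("c2",(m_[0]-.035,m_[1],.30))
shot("c1",(c0[0]-.015,c0[1],.22))
pickle.dump(D,open("poses.pkl","wb"))
def crop(n,x0,x1,y0,y1,k): cv2.imwrite(f"pics/{n}z.png",cv2.resize(cv2.imread(f"pics/{n}.png")[y0:y1,x0:x1],None,fx=k,fy=k,interpolation=cv2.INTER_CUBIC))
crop("c1",150,410,40,260,2.7); crop("c2",150,410,30,240,2.7)
E
```

```text
handle [0.45335154 0.08976632 0.15      ] [0.56491507 0.06469941 0.15      ] yaw -0.22101680919719402
plate ((148.56195068359375, 122.07080078125), (98.24856567382812, 111.02021026611328), 3.814074993133545) [ 0.52143208 -0.145064    0.012     ] [[0.4476, -0.0609, 0.012], [0.5985, -0.0914, 0.012], [0.59, -0.2232, 0.012], [0.4377, -0.2034, 0.012]]
yellow (217.37179565429688, 73.24359130859375) 26.595693588256836 [ 0.58492179 -0.24605793  0.019     ]
yellow (380.5, 52.5) 19.91240692138672 [ 0.61026042 -0.46251382  0.019     ]
cap [ 0.52076961 -0.38016225  0.074     ]
c2 3.6917
c1 5.5917
```

View pics/c1z.png

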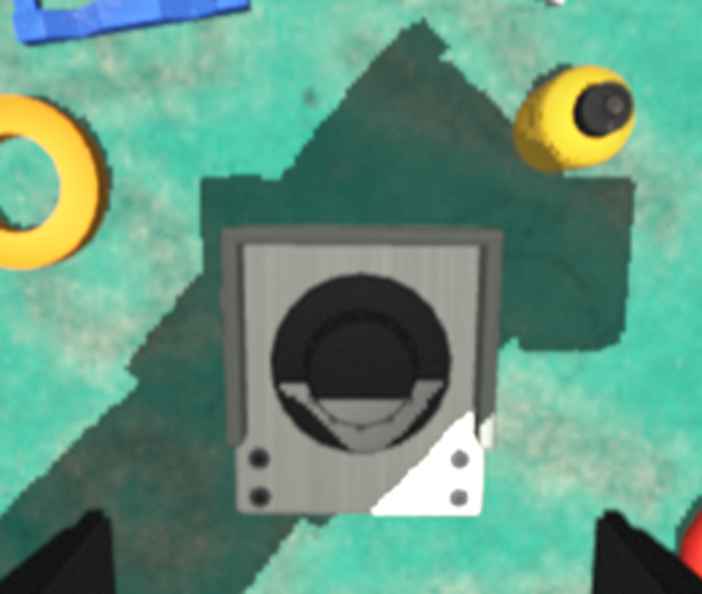

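View pics/c2z.png

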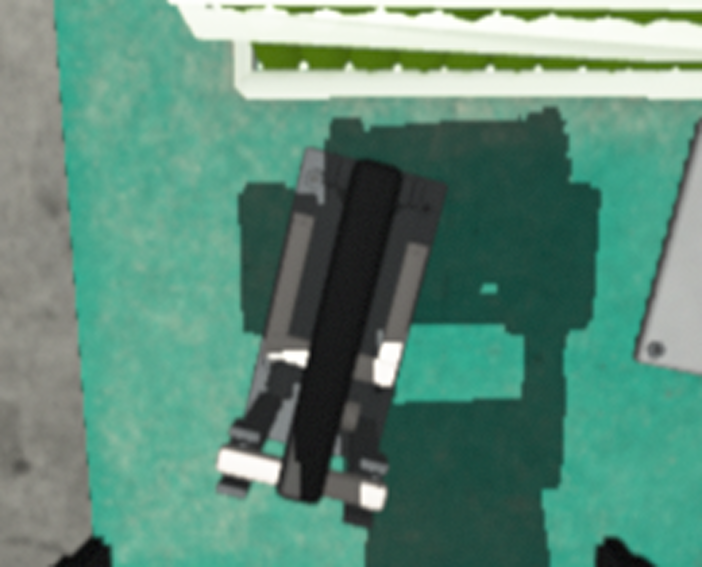

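c1z, the block in crop pixels at 2.7×:
- **Deck front corners:** (238,514) and (482,514).
- **Outer top corners of the back wall:** (222,228) and (502,228).
- **Flange circle:** centre about (361,362), diameter 180.

c2z: the handle's top face has its front corners at (357,160) and (401,170), and its rear corners at (278,493) and (320,502). The crossbar is at the rear.

```bash
python3 - <<'E'
from h import *
import pickle
D=pickle.load(open("poses.pkl","rb"))
def fit(L,W):
    L,W=np.array(L),np.array(W)[:,:2]; l,w=L-L.mean(0),W-W.mean(0)
    th=np.arctan2((l[:,0]*w[:,1]-l[:,1]*w[:,0]).sum(),(l*w).sum()); R=np.array([[np.cos(th),-np.sin(th)],[np.sin(th),np.cos(th)]])
    t=W.mean(0)-R@L.mean(0); print("  yaw",th.round(4),"origin",t.round(4),"res mm",((L@R.T+t-W)*1e3).round(1).tolist()); return th,t
P=D["c1"]; u=lambda x,y,y0:(150+(x+.5)/2.7-.5,y0+(y+.5)/2.7-.5)
print("block");fit([(-.064,.05),(-.064,-.05),(.05,.05),(.05,-.05)],[ray(P,u(238,514,40),.04),ray(P,u(482,514,40),.04),ray(P,u(222,228,40),.062),ray(P,u(502,228,40),.062)])
print("flange",ray(P,u(361,362.5,40),.056))
print("crown",ray(P,u(361,360,40),.074))
P=D["c2"]
print("handle");fit([(.056,.009),(.056,-.009),(-.068,.009),(-.068,-.009)],[ray(P,u(357,160,30),.15),ray(P,u(401,170,30),.15),ray(P,u(278,493,30),.15),ray(P,u(320,502,30),.15)])
im=cv2.imread("pics/c2.png");
P=D["w1"];print("plate")
fit([(.06,.06),(.06,-.06),(-.06,-.06),(-.06,.06)],[ray(P,q,.012) for q in [(105,65),(190,80),(178,165),(99,147)]])
for n in("c2",): cv2.imwrite("pics/t.png",cv2.imread(f"pics/{n}.png"))
for w in [(.51,.08),(.52,-.375),(.52,-.145)]:
  for y in (-.22,np.pi-.22,0,np.pi):
    q=ik((w[0],w[1],.3),down(y)); print(w,y,None if q is None else np.round(q,2))
E
```

```text
block
  yaw -0.0008 origin [ 0.5189 -0.3822] res mm [[-0.3, 0.5], [-0.4, -0.6], [0.4, 0.9], [0.3, -0.7]]
flange [ 0.51981402 -0.38213586  0.056     ]
crown [ 0.52362907 -0.38196926  0.074     ]
handle
  yaw -0.2434 origin [0.5145 0.0802] res mm [[2.7, 0.8], [1.6, -1.8], [-1.7, 1.6], [-2.6, -0.6]]
plate
  yaw -0.2043 origin [ 0.5303 -0.1383] res mm [[4.8, 1.8], [-0.2, -2.2], [-1.4, -3.0], [-3.1, 3.4]]
(0.51, 0.08) -0.22 [ 0.05 -0.22  1.84 -0.    1.52  1.84]
(0.51, 0.08) 2.921592653589793 [ 0.05 -0.22  1.84  0.    1.52 -1.3 ]
(0.51, 0.08) 0 [ 0.05 -0.22  1.84 -0.    1.52  1.62]
(0.51, 0.08) 3.141592653589793 [ 0.05 -0.22  1.84 -0.    1.52 -1.52]
(0.52, -0.375) -0.22 [-0.71  0.07  1.57 -0.    1.51  1.08]
(0.52, -0.375) 2.921592653589793 [-0.71  0.07  1.57 -0.    1.51 -2.06]
(0.52, -0.375) 0 [-0.71  0.07  1.57 -0.    1.51  0.86]
(0.52, -0.375) 3.141592653589793 [-0.71  0.07  1.57  0.    1.51 -2.28]
(0.52, -0.145) -0.22 [-0.37 -0.16  1.79 -0.    1.51  1.42]
(0.52, -0.145) 2.921592653589793 [-0.37 -0.16  1.79 -0.    1.51 -1.72]
(0.52, -0.145) 0 [-0.37 -0.16  1.79 -0.    1.51  1.2 ]
(0.52, -0.145) 3.141592653589793 [-0.37 -0.16  1.79  0.    1.51 -1.94]
```

```bash
python3 - <<'E'
from h import *
import pickle
D=pickle.load(open("poses.pkl","rb"))
P=D["c2"]; x=ray(P,(150+302/2.7-.3,30+479/2.7-.3),.136)[:2]; print("origin by crossbar",x+.062*np.array([np.cos(-.243),np.sin(-.243)]))
im=cv2.imread("pics/w1.png"); hsv=cv2.cvtColor(im,cv2.COLOR_BGR2HSV)
m=((hsv[...,1]<60)&(hsv[...,2]>100)).astype(np.uint8)*255; m[:61]=0;m[180:]=0;m[:,:92]=0;m[:,197:]=0
m=cv2.morphologyEx(m,cv2.MORPH_OPEN,np.ones((7,7)))
c=max(cv2.findContours(m,0,1)[0],key=cv2.contourArea); P=D["w1"]
w=np.array([ray(P,q[0],.012)[:2] for q in c],np.float32); r=cv2.minAreaRect(w); print("plate",r)
yaw=-.243; o=down(yaw); p=np.array([.5145,.0802,0])
gripper_to(.05); reach(p+[0,0,.26],o); line_to(p+[0,0,.119],vel=.12)
s=sense(); print(s["ee_pos"],s["ft_force"]); gripper_to(.005,60); s=sense(); print("gap",s["finger_gap"],s["finger_force"],s["ft_force"],s["moment"])
line_to(p+[0,0,.269],vel=.1); s=sense(); print("lift",s["clock"],s["ee_pos"],s["ft_force"],s["moment"],s["finger_gap"])
f=grab_frame("wrist"); cv2.imwrite("pics/lift.png",f[:,:,::-1]); D["lift"]=campose("wrist",s)
f=grab_frame("side"); cv2.imwrite("pics/lift_side.png",f[:,:,::-1])
pickle.dump(D,open("poses.pkl","wb"))
k=cv2.imread("pics/lift_side.png")[170:360,180:400]; a=cv2.resize(k,(463,400)); b=cv2.imread("pics/lift.png")[40:300,150:410]; cv2.imwrite("pics/liftz.png",np.hstack([a[:, 100:400],cv2.resize(b,(400,400),interpolation=cv2.INTER_CUBIC)]))
E
```

```text
origin by crossbar [0.5141378  0.08072733]
plate ((0.516974925994873, -0.14435061812400818), (0.13626503944396973, 0.1418175995349884), 78.5718765258789)
[0.51526807 0.08025006 0.12007305] [-0.09287303 -0.41783951  0.22525461]
gap 0.017773953689985515 59.98394966125488 [-0.2596839  -0.21398833  0.72966247] [ 0.09893855  0.01934991 -0.00667001]
lift 11.8417 [0.51411181 0.08017255 0.26801614] [ 0.82491192 -0.11691173 -4.01594164] [0.07212314 0.03226033 0.02928018] 0.01753882505552916
```

View pics/liftz.png

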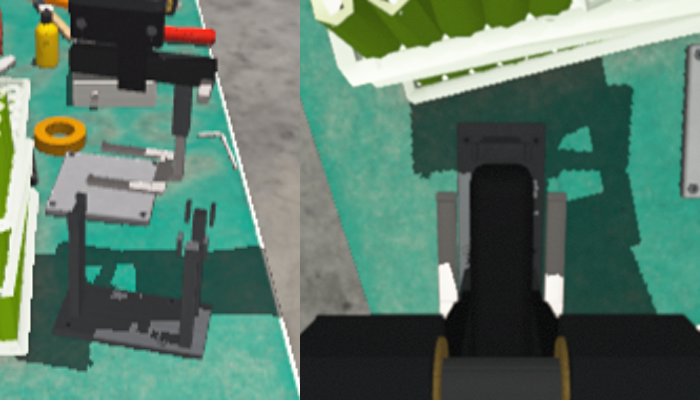

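The puller is lifted clean off the stand and held level. The fork tips sit at about (446,193) and (556,193) in the right-hand crop. The plate position needs one better look.

```bash
python3 - <<'E'
import cv2,numpy as np
a=cv2.imread("pics/w1.png")[55:175,90:200];b=cv2.imread("pics/w2.png")[58:178,305:415]
g=lambda k:cv2.resize(k,None,fx=3.5,fy=3.5,interpolation=cv2.INTER_CUBIC)
cv2.imwrite("pics/plate.png",np.hstack([g(a),g(b)]))
E
```

```text
(no output)
```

View pics/plate.png

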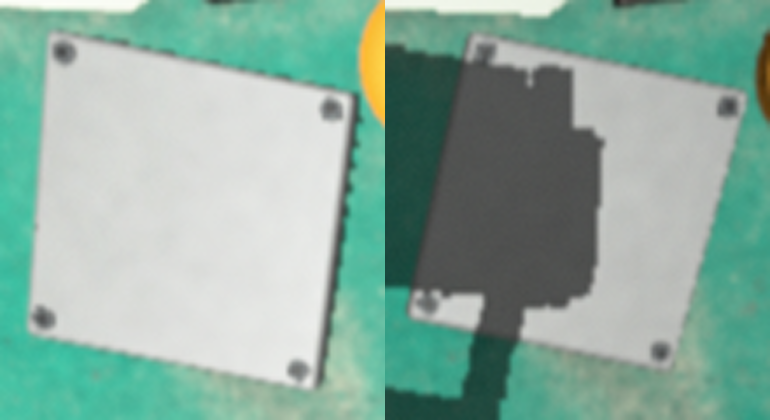

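Plate corners at 3.5×: left crop (50,33), (353,95), (316,388), (27,332); right crop (470,33), (745,95), (670,367), (410,318). I'll use these, then touch the plate to find the fork's height.

```bash
cat >> h.py <<'E'
def fit(L,W):
    L,W=np.array(L),np.array(W)[:,:2]; l,w=L-L.mean(0),W-W.mean(0)
    th=np.arctan2((l[:,0]*w[:,1]-l[:,1]*w[:,0]).sum(),(l*w).sum()); R=np.array([[np.cos(th),-np.sin(th)],[np.sin(th),np.cos(th)]])
    t=W.mean(0)-R@L.mean(0); print("  yaw",th.round(4),"origin",t.round(4),"res mm",((L@R.T+t-W)*1e3).round(1).tolist()); return th,t
E
python3 - <<'E'
from h import *
import pickle
D=pickle.load(open("poses.pkl","rb")); L=[(.06,.06),(.06,-.06),(-.06,-.06),(-.06,.06)]
T=[]
for n,x0,y0,C in [("w1",90,55,[(50,33),(353,95),(316,388),(27,332)]),("w2",305,58,[(85,33),(360,95),(285,367),(25,318)])]:
    th,t=fit(L,[ray(D[n],(x0+x/3.5-.35,y0+y/3.5-.35),.012) for x,y in C]); T.append(t)
p=np.array([*np.mean(T,0),0]); print(p)
o=down(-.243)
reach(p+[0,0,.24],o); line_to(p+[0,0,.115],vel=.15); sleep(.2)
f0=sense()["ft_force"]; z=.115; print(f0,sense()["clock"])
while z>.078:
    z-=.001; line_to(p+[0,0,z],vel=.03); s=sense(); d=s["ft_force"]-f0
    if d[2]>5: break
sleep(.1); s=sense()
print("contact",z,s["ee_pos"],s["ft_force"]-f0,s["moment"],s["finger_gap"],s["clock"])
z-=.0005; line_to(p+[0,0,z],vel=.03); sleep(.1); s=sense(); print(s["ee_pos"],s["ft_force"]-f0,s["moment"])
zc=s["ee_pos"][2]
line_to(p+[0,0,.16],vel=.15)
tt=zc+.017-.012-.0  # TCP z minus plate top -> tine top below TCP
below=zc-.017; print("tine top below TCP",below,"d=",.080-below)
# fork tips in tool frame from lift picture (lip top, 1.5 mm above tine top)
s=sense(); c=calibration("wrist"); K=np.array(c["K"]);Tt=np.array(c["T_tool_cam"])
for x in (446,556.5):
    uv=(150+(x-300)*.65-.2,40+193*.65-.2); dd=Tt[:3,:3]@np.linalg.inv(K)@np.array([*uv,1]); o3=Tt[:3,3]
    print("tip tool",(o3+dd*(below-.0015-o3[2])/dd[2]).round(4))
print(s["clock"],s["ee_pos"])
E
```

```text
yaw -0.1998 origin [ 0.529  -0.1381] res mm [[2.0, 1.1], [1.0, -1.2], [-1.9, -0.4], [-1.2, 0.6]]
  yaw -0.1954 origin [ 0.5287 -0.1369] res mm [[1.1, 0.9], [2.1, -1.8], [-2.5, -1.2], [-0.7, 2.0]]
[ 0.52884681 -0.13750146  0.        ]
[ 0.41513554  0.12447079 -3.00455775] 14.0083
contact 0.09999999999999999 [ 0.52906441 -0.13756981  0.10074738] [-1.89034732  1.36794126  6.47025868] [0.26895468 0.51074982 0.06378682] 0.017352141679415328 17.8583
[ 0.52913556 -0.13759297  0.10076928] [-4.75615264  2.28156925  9.07476049] [ 0.30155083  0.86556282 -0.0317679 ]
tine top below TCP 0.08376928475090695 d= -0.0037692847509069455
tip tool [ 0.0333 -0.0268  0.0823]
tip tool [0.0333 0.0272 0.0823]
18.7583 [ 0.52843224 -0.13738103  0.15900952]
```

Contact gives the tine top 83.8 mm below the TCP, so the fork setting is about 3.8 mm below the mid point. The tips at tool x 33 mm confirm the grip. Next is the insertion under the flange with a force guard.

```bash
python3 - <<'E'
from h import *
import pickle
o=down(0.0)
def tilt(): 
    R=Ro.from_rotvec(sense()["eef_rot"]).as_matrix(); return R[:,2].round(4),np.arctan2(R[1,0],R[0,0]).round(4)
X,Y,Z=.5194,-.3820,.1300
line_to((.50,-.17,.22),vel=.2); reach((X-.11,Y,.22),o); line_to((X-.11,Y,Z),vel=.12); sleep(.25)
s=sense(); e=np.array([X-.11,Y,Z])-s["ee_pos"]; f0=s["ft_force"]; m0=s["moment"]; print("err mm",(e*1e3).round(2),tilt(),f0,m0,s["clock"])
c=np.array([X-.11,Y,Z])+e; line_to(c,vel=.05); sleep(.2); print(((sense()["ee_pos"]-[X-.11,Y,Z])*1e3).round(2))
x=X-.11; ok=True
for tx in [X-.06,X-.045]+list(np.arange(X-.04,X+.0001,.005)):
    line_to(np.array([tx,Y,Z])+e,vel=.05); s=sense(); d=s["ft_force"]-f0
    if np.linalg.norm(d)>6: print("STOP",tx,d,s["moment"]-m0); ok=False; break
sleep(.2); s=sense(); print(ok,s["ee_pos"],s["ft_force"]-f0,s["moment"]-m0,tilt(),s["clock"],"e",e)
f=grab_frame("wrist"); cv2.imwrite("pics/in.png",f[:,:,::-1]); g=grab_frame("side"); cv2.imwrite("pics/in_side.png",g[:,:,::-1])
a=f[40:300,150:410,::-1]; b=g[140:250,230:340,::-1]
cv2.imwrite("pics/inz.png",np.hstack([cv2.resize(a,(400,400),interpolation=2),cv2.resize(b,(400,400),interpolation=2)]))
E
```

```text
err mm [-0.37  0.44 -0.97] (array([ 0.0011, -0.0012, -1.    ]), np.float64(-0.0)) [ 0.31574252  0.09086363 -4.31324812] [ 0.01972526 -0.09183319  0.03435803] 21.3417
[-0.39  0.43 -1.  ]
True [ 0.51897381 -0.38147107  0.12884843] [0.2632817  0.62438739 1.55498415] [ 0.02983364  0.03716472 -0.03003026] (array([-1.e-04,  2.e-04, -1.e+00]), np.float64(0.0)) 25.8417 e [-0.00036845  0.00044057 -0.00096932]
```

View pics/inz.png

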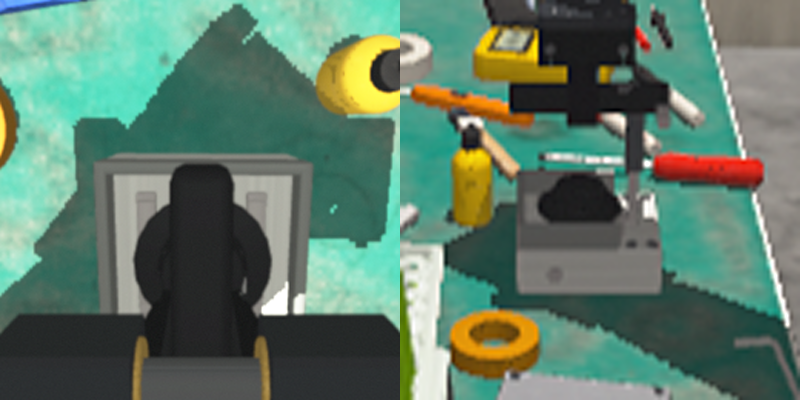

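The tines straddle the skirt and come out evenly past the flange, with tips at (146,192) and (257,192) in the crop. No cap contact forces. Now pull straight up.

```bash
python3 - <<'E'
from h import *
p=np.array([.5190,-.3816,.1288]); o=down(0)
fs=[]
for dz in (.002,.004,.006,.008,.011,.015,.02,.025,.03,.035):
    line_to(p+[0,0,dz],vel=.03); s=sense(); fs.append(s["ft_force"][2].round(1))
print(fs); line_to(p+[0,0,.07],vel=.08); sleep(.2); s=sense(); print(s["ee_pos"],s["ft_force"],s["moment"],s["finger_gap"],s["clock"])
f=grab_frame("wrist"); cv2.imwrite("pics/up.png",f[:,:,::-1]); g=grab_frame("side"); cv2.imwrite("pics/up_side.png",g[:,:,::-1])
a=f[40:300,150:410,::-1]; b=g[120:250,230:360,::-1]
cv2.imwrite("pics/upz.png",np.hstack([cv2.resize(a,(400,400),interpolation=2),cv2.resize(b,(400,400),interpolation=2)]))
E
```

```text
[np.float64(-2.8), np.float64(-3.7), np.float64(-5.3), np.float64(-11.0), np.float64(-5.8), np.float64(-2.9), np.float64(-3.3), np.float64(-3.5), np.float64(-4.3), np.float64(-4.3)]
[ 0.51863357 -0.38129557  0.19786507] [-0.40524302 -0.14370215 -3.8231601 ] [-0.02151819 -0.0445263  -0.02378104] 0.0181007906409152 29.5333
```

View pics/upz.png

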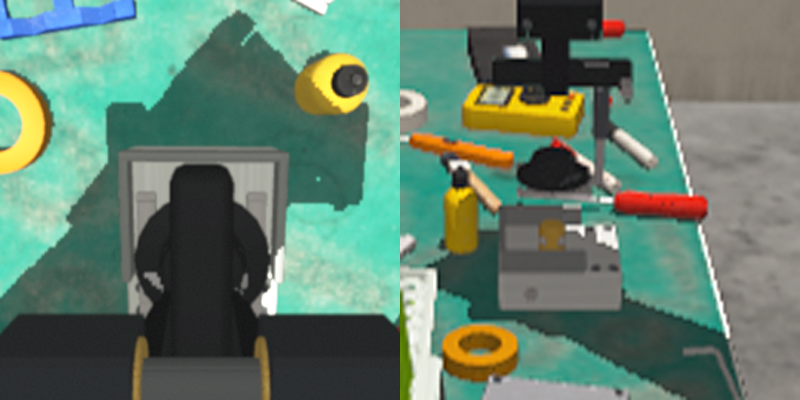

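The cap hangs level on the tines at about (555,170) and the bare post shows at (553,235). Pull peak was about 7 N above the puller's weight. Next: move to the plate, set the cap down and slide out.

```bash
python3 - <<'E'
from h import *
o=down(0); X,Y=.5288,-.1375
line_to((X,Y,.1988),vel=.10); line_to((X,Y,.12),vel=.08); sleep(.3); s=sense(); f0=s["ft_force"]; print("above",s["ee_pos"],f0,s["clock"])
line_to((X,Y,.1025),vel=.02); sleep(.3); s=sense(); print("down",s["ee_pos"],s["ft_force"]-f0,s["moment"],s["clock"])
f0=s["ft_force"]
if abs(s["ee_pos"][2]-.1025)<.0012:
    for dx in (.004,.01,.02,.03,.04,.06,.085,.1):
        line_to((X-dx,Y,.1025),vel=.04 if dx<.05 else .1); s=sense(); d=s["ft_force"]-f0; print(dx,d.round(2))
        if np.linalg.norm(d)>4: print("STOP"); break
    s=sense(); print(s["ee_pos"],s["clock"])
f=grab_frame("wrist"); cv2.imwrite("pics/out.png",f[:,:,::-1]); P=campose("wrist",sense())
m=(f.max(2)<60).astype(np.uint8)*255; m[235:]=0
for c in cv2.findContours(m,0,1)[0]:
    if cv2.contourArea(c)>300: b=cv2.boundingRect(c); print("dark",b,cv2.contourArea(c),ray(P,(b[0]+b[2]/2,b[1]+b[3]/2),.028))
E
```

```text
above [ 0.52900042 -0.13758641  0.12041028] [-0.63377046  0.46814902 -4.10513714] 33.6583
down [ 0.52885699 -0.13753485  0.10262818] [ 0.54980935 -0.39121965  0.49535548] [0.11797021 0.01208871 0.03465551] 34.9833
0.004 [0.56 0.4  0.4 ]
0.01 [ 0.47 -0.75 -0.14]
0.02 [ 0.3   0.64 -1.07]
0.03 [ 0.9  -0.92  0.23]
0.04 [ 0.56 -0.18  0.03]
0.06 [ 0.81 -0.31  0.4 ]
0.085 [ 0.78 -0.19  0.05]
0.1 [0.85 0.18 0.41]
[ 0.42918289 -0.13757547  0.10259727] 37.7833
dark (0, 175, 26, 21) 376.0 [0.44898409 0.06017865 0.028     ]
dark (255, 147, 52, 88) 3462.5 [ 0.44463839 -0.13798133  0.028     ]
dark (247, 47, 82, 74) 3687.5 [ 0.51986757 -0.14283941  0.028     ]
```

The cap is off the fork and standing near the plate's middle. Next: hang the puller back.

```bash
python3 - <<'E'
from h import *
o=down(-.243); p=np.array([.5145,.0802,0])
line_to((.429,-.1375,.27),vel=.2)
s=sense(); f=grab_frame("wrist"); P=campose("wrist",s); cv2.imwrite("pics/cap.png",f[:,:,::-1])
m=(f.max(2)<60).astype(np.uint8)*255; m[235:]=0
for c in cv2.findContours(m,0,1)[0]:
    if cv2.contourArea(c)>300: b=cv2.boundingRect(c); print("dark",b,cv2.contourArea(c),ray(P,(b[0]+b[2]/2,b[1]+b[3]/2),.03))
reach(p+[0,0,.28],o); line_to(p+[0,0,.15],vel=.12); sleep(.3); s=sense(); f0=s["ft_force"]; print(s["ee_pos"],f0,s["clock"])
line_to(p+[0,0,.128],vel=.06); z=.128
while z>.1165:
    z-=.001; line_to(p+[0,0,z],vel=.02); sleep(.05); s=sense(); d=s["ft_force"]-f0
    if d[2]>4 or np.linalg.norm(d[:2])>5: break
sleep(.2); s=sense(); print("seat",z,s["ee_pos"],s["ft_force"]-f0,s["moment"],s["clock"])
g=grab_frame("side"); cv2.imwrite("pics/seat_side.png",g[:,:,::-1])
E
```

```text
dark (254, 146, 52, 89) 3566.5 [ 0.40826835 -0.13620414  0.03      ]
dark (0, 129, 130, 48) 1841.5 [0.45457045 0.12264359 0.03      ]
dark (262, 59, 49, 60) 1889.0 [ 0.52754491 -0.14381007  0.03      ]
dark (53, 36, 74, 30) 768.5 [0.56823058 0.07654276 0.03      ]
[0.51477386 0.08023101 0.15052115] [ 0.47086064  0.02004736 -4.13147976] 41.3417
seat 0.118 [0.51468517 0.08019321 0.11909054] [-4.87091358 -0.61765141  9.36086293] [-0.02861263  0.63886832 -0.06551634] 45.0583
```

Seated at the original height, at TCP z 0.1191. Release, retreat and compare with the first picture.

```bash
python3 - <<'E'
from h import *
p=np.array([.5145,.0802,0])
line_to(p+[0,0,.1188],vel=.03); sleep(.1); gripper_to(.05); s=sense(); print(s["ft_force"],s["finger_gap"],s["clock"])
line_to(p+[0,0,.27],vel=.12); reach((.44,-.25,.36),down(0)); sleep(.15); s=sense(); print(s["clock"],s["ft_force"])
g=grab_frame("side"); cv2.imwrite("pics/fin_side.png",g[:,:,::-1]); a=cv2.imread("pics/side0.png")
d=(cv2.absdiff(a,g[:,:,::-1]).max(2)>50); print("stand diff px",d[255:340,250:335].sum(),"tape",d[222:246,242:272].sum(),"glue",d[170:204,240:259].sum())
f=grab_frame("wrist"); P=campose("wrist",s); cv2.imwrite("pics/fin.png",f[:,:,::-1])
m=(f.max(2)<60).astype(np.uint8)*255; m[235:]=0
for c in cv2.findContours(m,0,1)[0]:
    if cv2.contourArea(c)>300: b=cv2.boundingRect(c); print("dark",b,cv2.contourArea(c),ray(P,(b[0]+b[2]/2,b[1]+b[3]/2),.03))
for X in [(.529,-.1375,.028),(.529+.034,-.1375,.028),(.529,-.1715,.028)]: print(proj(P,X).round(1))
# handle ends where expected on side view, dark there?
Q=campose("side")
for x in (.045,-.06): 
    X=(.5145+x*np.cos(.243),.0802-x*np.sin(.243),.14); u=proj(Q,X).round().astype(int); print(u,g[u[1],u[0]],a[u[1],u[0],::-1])
E
```

```text
[-0.43349953 -0.25632191  0.00360307] 0.04989123617204616 46.2083
49.0833 [ 0.66618455  0.02764268 -0.21972816]
stand diff px 202 tape 144 glue 0
dark (192, 215, 72, 20) 486.5 [ 0.34634673 -0.16737453  0.03      ]
dark (0, 140, 84, 33) 1133.0 [0.45212689 0.10331526 0.03      ]
dark (8, 66, 70, 65) 976.0 [0.53405905 0.08775528 0.03      ]
[202.5 102.4]
[201.1  77.1]
[226.3 102.4]
[267 264] [40 39 40] [39 39 40]
[320 271] [48 48 49] [50 49 51]
```

```bash
python3 - <<'E'
from h import *
f=cv2.imread("pics/fin.png"); v=f.max(2); print(v[66:140:4,165:245:4])
Q=campose("side"); print("cap side px",proj(Q,(.529,-.1375,.03)),proj(Q,(.529,-.1375,.046)))
a=cv2.imread("pics/side0.png"); g=cv2.imread("pics/fin_side.png")
def tape(im):
    h=cv2.cvtColor(im,cv2.COLOR_BGR2HSV); m=((h[...,0]>8)&(h[...,0]<30)&(h[...,1]>120)).astype(np.uint8)*255; m=m[215:255,235:280]; ys,xs=np.nonzero(m); return xs.min()+235,xs.max()+235,ys.min()+215,ys.max()+215,len(xs)
print(tape(a),tape(g))
d=cv2.absdiff(a,g).max(2)>50; ys,xs=np.nonzero(d[200:345,235:345]); print("hist rows",np.histogram(ys+200,bins=range(200,350,10)),"cols",np.histogram(xs+235,bins=range(235,350,10)))
E
```

```text
[[174 182 202 201 200 202 203 205 208 207 209 209 214 214 214 212 199 171
  162 158]
 [177 198 201 202 205 204 204 206 205 207 210 209 210 213 213 211 216 216
  219 219]
 [178 200 201 203 205 206 206 205 208 209 209 208 209 213 212 215 218 217
  216 216]
 [175 200 201 202 204 207 208 203 162 148 114 159 205 217 217 215 215 218
  217 219]
 [174 202 205 205 204 209 124  88  91  94  95  97  85 142 218 215 216 220
  219 219]
 [175 201 205 206 208 119  88  90  91  78  95 100 103  99 141 217 220 221
  221 222]
 [168 204 205 207 191  87  88  78  94  97  72  29 105 106  92 196 219 221
  221 223]
 [170 201 207 210 104  89  79  95  98 100 106  95  38 103 112  79 219 221
  222 222]
 [182 206 207 209  84  90  93  98 102 104 107 110  37  92 114  80 215 222
  224 224]
 [193 206 205 208  89  72  96 100 106 109 110 115  68  49 117 112 143 223
  225 225]
 [207 208 207 209  91  95  98 104 107 111 115 118  64  62 120 108 227 224
  227 225]
 [209 211 210 207 137  96  75 105 107 114 117 120  70 109 123  89 214 225
  227 226]
 [210 210 212 208 209  95 102  78 109 115 116  43  67 124 125 134 225 226
  226 
[... 342 characters left out ...]
1]
 [174 215 215 215 217 218 217 217 219 222 222 222 223 226 226 226 228 229
  232 109]
 [170 167 168 173 198 217 221 222 222 222 222 224 225 226 225 226 228 229
  231 118]]
cap side px [278.0663612  250.41809915] [278.14778829 244.9990736 ]
(np.int64(244), np.int64(267), np.int64(226), np.int64(243), 356) (np.int64(244), np.int64(267), np.int64(226), np.int64(243), 358)
hist rows (array([151,   5, 370, 489, 619, 521,  56,   2,   0,   5,   1,   2,   0,
         0]), array([200, 210, 220, 230, 240, 250, 260, 270, 280, 290, 300, 310, 320,
       330, 340])) cols (array([  0,   5,  55, 324, 447, 385, 127, 202, 236, 246, 194]), array([235, 245, 255, 265, 275, 285, 295, 305, 315, 325, 335, 345]))
```

The cap stands upright at the plate's middle: its flange circle is at about (204,102), where (202,102) was predicted. The puller, tape roll and bottle are where they started.

```bash
python3 -c "
from workcell import *
print(hand_in(), sense()['clock'])"
```

```text
the job is handed in; nothing more can be done
the job is handed in; nothing more can be done
```

The job is handed in: I pulled the cap with the puller and set it upright at the plate's middle, the puller is back on its stand, the bottle and tape roll are where they stood, and about 49 of the 58 s were used; the verdict was not shown.

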